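# Load a culture dish into the sliding stage reader

## Task

Press the red catch so that the reader's stage springs out fully, take the covered dish off the sloping rack and put it down gently, without letting it fall, lid up and flat on the stage, centred on the ring mark between the two stops. Then let go of it and push the stage back in until the catch clicks, with the dish still centred. Leave the label cassette, the marker and the two weights where they are.

Things in the scene. Friction and masses are not known exactly. Their poses are not given: they have to be found in the camera images.
- station: Reader base, grey, 240x130 mm, fixed; place and yaw vary. Origin on the worktop near its centre; +x from the open front to the back (the way the stage is pushed in). Base x -115..125, y +-65 mm. White hood over the back: x 22..125, y +-62, top z 85, underside 75 mm, open in front, clear window on top. Black catch housing 34 mm square, 21 mm high, at x -25, y -81 mm.
- stage (a joint): Slide of the stage along station x, m: 0 home, 0.10 fully out toward the station's front (-x). Starts latched home (reads 0 to 0.003 when the catch holds it). Once freed, a damped spring of 3 to 5 N drives it fully out in about 1 to 2 s and keeps it there; pushing it in slowly takes 6 to 15 N.
- stage_mark (a point): Centre of the stage plate's upper face (engraved cross), 36 mm above the worktop; moves with the stage, axes as the station's. Plate 96 (x) x 90 (y) mm with a thin black ring 65 mm across round the mark. Two dark stop bars, 6 mm high, 44 mm long in y: inner faces 37 mm before and behind the mark in x. The y sides are open for fingers. Fully out, it lies at station x -40 mm, clear of the hood.
- stage_tab (a point): Middle of the front (-x) face of the blue upright push tab on the stage's front edge, 56 mm in front of the mark, 56 mm above the worktop; tab 8 mm thick, 50 mm wide (y), from 24 to 62 mm above the worktop. Push it along station +x. It moves with the stage.
- catch (a joint): Travel of the spring catch straight down, m: 0 up, 0.011 fully pressed; 1.6 N to start, 6 N at the bottom. Pressed 9 mm or more it frees the latched stage; hold it half a second while the stage leaves. It springs back up. As the stage is pushed in, a peg on it presses the catch's wedge down by itself, and the catch clicks up behind the peg in the last 2 mm.
- catch_top (a point): Centre of the top of the catch's red round cap, 24 mm across, 34 mm above the worktop when up; moves with the cap. Press straight down.
- rack: White sloping rack, 210 mm wide (y), fixed; place and yaw vary. Origin on the worktop under its middle. Its face rises from the front (-x) to the back (+x) at 30 degrees to the level; middle of the face 45 mm above the worktop. Two seats, 52.5 mm to either side (y); two steel pins (6 mm thick, 9 mm high) below each seat stop the sample sliding down. Which seat holds the dish varies.
- dish: Covered clear culture dish with a tan sample, round, 63 mm across (62 where gripped), 16 mm high, 18 to 35 g, loose. Origin at the centre of its underside, z out of its lid. Starts in a seat of the rack, so its z leans 30 degrees from vertical toward the rack's front (-x). Grip it across its diameter along the rack's y, with the tool square to the slope.
- cassette: Flat white label cassette with a red label, 56 x 72 x 14 mm, loose, lying in the rack's other seat. Leave it.
- black_marker: White marker pen with black cap, 128 x 15 x 15 mm, loose, lying on the worktop in front of the rack. Leave it.
- steel_weight: Steel calibration weight, 29 mm across, 52 mm high, loose, standing behind the rack. Leave it.
- brass_weight: Brass coloured calibration weight, 23 mm across, 44 mm high, loose, standing behind the rack. Leave it.
Not all that is in view belongs to the job. What is shaped like the dish but blue or turquoise is not meant.

How it is judged:
By the outcome, as a careful person would: the job done as asked, in the order asked, and still so for the second after the job is handed in, with the robot touching nothing.
It also fails if it takes over 59 s, if anything falls off the work surface, if the arm or the gripper's body presses on something with over 40 N, if the wrist force passes 120 N, or if a joint passes its speed limit or range.

## Robot

A 6-joint arm with a two-finger parallel gripper is mounted at the origin on a cart in front of the work surface, level with it; the furniture and walls round the work are solid. World frame = base frame: x ahead of the robot, y to its left, z up, the work surface at z = 0. Lengths are in m, angles in rad, forces in N, time in s.
With the tool pointing down it reaches from about 0.4 to 0.825 m from the base axis. Payload 7 kg.
Tool frame: the origin (TCP) lies at the very end of the fingers, on their centre line; the grasp point (between the pads) lies arm.grip_point_offset behind it (arm.grip_point_offset is the distance from the TCP to the grasp point, in m); z points along the fingers, y is the line along which they close (so a half turn about z gives the same grasp; the last joint's range is limited). The gripper opens to 88 mm and grips with 3 to 60 N. Pads are 19 mm wide; open, the fingers measure 130 mm over their backs; the gripper's body (78 mm by 193 mm) begins 47 mm behind the grasp point.
Start: joints at [-1.03, 0.359, 0.012, 0, -1.224, -0.288], TCP at [0.169, -0.654, 0.227] pointing down, gripper open.
Joint ranges: [-3.07, 3.07], [-1.43, 2.12], [-1.02, 1.25], [-3.03, 1.67], [-3.05, -0], [-3.03, 3.03]. Speed limits (rad/s): [2.39, 2.39, 3.01, 3.14, 3.14, 3.14].

## Interface

Orientations are given as [roll, pitch, yaw] about the fixed x, y, z axes, in that order (R = Rz(yaw) Ry(pitch) Rx(roll)).
In Python, from station import arm gives the robot as it stands.
- The arm moves only by the shell command python3 -m crank 'ROWS' [OPENING] [FORCE]. ROWS is JSON, a list of rows, each an object of numbers: "dx", "dy", "dz": the shift along the tool's x, y, z in cm; "wx", "wy", "wz": the turn, a rotation vector about the tool's x, y, z in degrees. A call has exactly 10 rows; each row is the pose to reach, as a shift and turn from the pose commanded when the call began, along the tool's axes at that moment; what a row does not reach only later rows make up. A row lasts 1/8 s, in which the tool goes at most 62.5 mm and 10.7 degrees, less where a joint would pass 70% of its speed; a pose out of reach is approached as far as the arm can. A call with a gripper value outside its range is refused whole. OPENING is the finger opening in cm, from 0 to 8.76, set as the call begins (- or left out, the last holds). The fingers move at their own pace and stop on an object; FORCE is the grip in N (left out, the last holds). Time passes only in rows, so rows that repeat a pose let the fingers close, or fill a call up. It gives the time, the measured TCP pose, the force, the opening and the grip force at its end, in the units of the state.
- arm.get_state(): the state, without advancing time (a new reading comes with each control period).
- arm.grab_frame(name): name is "scene" or "top" or "wrist"; returns the picture (400x640x3 uint8, red, green, blue); there is no depth.
- arm.calibration(name): a dict with "fx", "fy", "cx", "cy" (pixels), "world_from_camera" (4x4, takes a point from camera to world coordinates). Camera axes: x right, y down, z forward; pixel columns grow to the right and rows downward; lengths in m; the calibration is good to about 2 mm. A picture is of the moment at which its call begins: read the wrist's pose just before it. calibration takes no time and is no camera call; for the wrist camera it gives the pose at the moment of the call.
- arm.job_done(): hands the job in; it is judged then, once.
Trained networks look in the newest picture that a camera, given by its name, has taken for a name from the list of things; names that differ only in an ending like _2 or _b are one class to them, and where a whole thing is asked for, a point or a joint stands for the part that bears it (a point fixed in the world has none). Each returns a list of dicts, best first, with "confidence" (0 to 1); they miss things now and then, are a little off and sometimes report something else, mostly with a low value. They report only what shows in the picture. A call takes as long as a camera call. They do not tell look-alikes from the thing itself.
- arm.find_in(camera, query): "centre" ([x, y, z] in m, in world coordinates, good to about 4 mm: the middle of the surface that is visible of it).
- arm.masks_of(camera, query): "pixels" (400x640 bool, what is visible of it).
- arm.mark_of(camera, query): "centre" ([x, y, z] in m, in world coordinates, good to about 4 mm: a listed point, or the origin of a listed thing).
The state is a dict: "t": time; "q": joint angles; "qd": joint speeds; "joint_efforts": joint torques, N m; "eef_pos": TCP position; "ee_rot": TCP orientation; "force": force on the tool from outside, world axes, zero at the start; "moment": the same for the moment, N m; "width": finger opening in m; "gripper_force": force on a finger pad.
Only numpy, scipy, OpenCV 4.12 (cv2) and the standard library are available. Lean on these libraries where they do the work, as an engineer would, in place of code of your own. Each camera call takes 0.05 s, during which the arm holds its last target. There are 200 camera calls.

## Working session

There is one attempt and no reset: what is moved stays moved. The work goes in short steps, Python scripts to look and compute and a shell command to move; the robot and the scene stay as the last step left them, time stands still between calls to the robot, and variables do not carry over. Pictures are saved under pics/ and viewed, at most 10 in all, crops included, and the job is handed in when it is done.

```bash
ls; mkdir -p pics; python3 - <<'E'
from station import arm
import cv2,numpy as np
print(arm.get_state(), arm.grip_point_offset)
for c in ("scene","top"):
    f=arm.grab_frame(c); cv2.imwrite(f"pics/{c}0.png",f[:,:,::-1])
    for n in ("stage_mark","stage_tab","catch_top","dish","station","rack","cassette","black_marker","steel_weight","brass_weight"):
        r=arm.mark_of(c,n); print(c,n,[(np.round(d["centre"],4).tolist(),round(d["confidence"],2)) for d in r[:3]])
E
```

```text
pics
{'t': 0.0, 'q': array([-1.02989659e+00,  3.59384388e-01,  1.10521673e-02, -3.93924764e-04,
       -1.22408538e+00, -2.88131622e-01]), 'qd': array([-1.10933905e-04,  2.61761995e-04, -8.96642487e-04,  3.28944637e-05,
       -7.19182999e-04, -1.10993783e-03]), 'joint_efforts': array([-4.18003274e-04, -5.82716525e+01,  2.93052506e+01,  6.99727044e+00,
        6.98545278e-03, -1.88494473e-04]), 'eef_pos': array([ 0.1686913 , -0.65306842,  0.2256135 ]), 'ee_rot': array([ 3.13993297e+00, -1.05707932e-04, -2.88895861e+00]), 'force': array([-0.6404525 , -0.38120327,  0.06040543]), 'moment': array([-0.02226715, -0.01410409, -0.02793044]), 'gripper_force': 0.0, 'width': 0.08763581354740306} 0.0188
scene stage_mark [([0.5999, -0.0037, 0.04], 0.62)]
scene stage_tab [([0.5497, -0.0134, 0.055], 0.69)]
scene catch_top [([0.527, -0.094, 0.0326], 0.5)]
scene dish [([0.4105, -0.1874, -0.0025], 0.94), ([0.3601, -0.2654, -0.0055], 0.88), ([0.5332, -0.3378, 0.0443], 0.72)]
scene station [([0.5387, -0.0097, -0.0024], 0.66)]
scene rack [([0.5442, -0.2868, -0.0013], 0.91)]
scene cassette [([0.549, -0.2347, 0.0406], 0.96)]
scene black_marker [([0.4486, -0.2802, 0.0028], 0.74)]
scene steel_weight [([0.5459, -0.289, 0.0007], 0.43)]
scene brass_weight []
top stage_mark [([0.5963, -0.0058, 0.0354], 0.86)]
top stage_tab [([0.5428, -0.01, 0.0591], 0.84)]
top catch_top [([0.5247, -0.0944, 0.0339], 0.53)]
top dish [([0.4095, -0.1876, -0.0025], 0.9), ([0.625, -0.3591, 0.0015], 0.74), ([0.3624, -0.2635, -0.0008], 0.71)]
top station [([0.5453, -0.0106, -0.0009], 0.75)]
top rack [([0.4538, -0.276, 0.0009], 0.75), ([0.5473, -0.2853, -0.0002], 0.69)]
top cassette [([0.5564, -0.2382, 0.0438], 0.63), ([0.4548, -0.2799, 0.0022], 0.49)]
top black_marker [([0.4531, -0.2748, 0.0023], 0.79)]
top steel_weight [([0.6424, -0.2545, -0.0008], 0.76), ([0.545, -0.0097, -0.0003], 0.41)]
top brass_weight [([0.6254, -0.3611, -0.0003], 0.52)]
```

View pics/scene0.png

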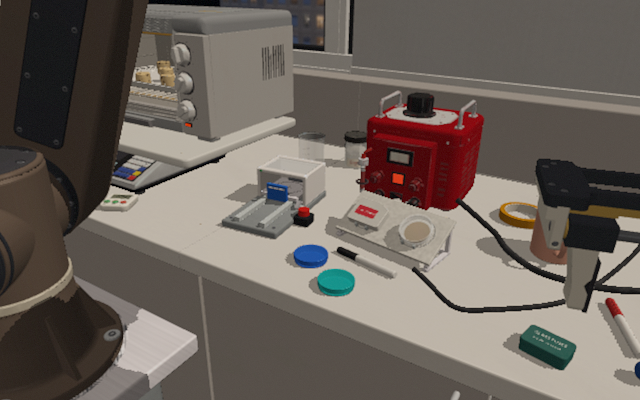

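View pics/top0.png

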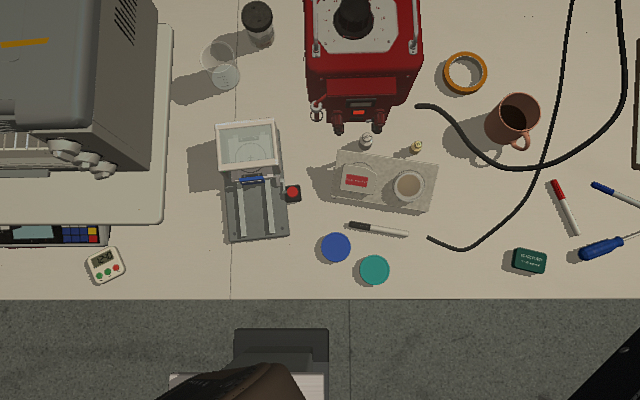

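The scene view shows the station with the blue tab at (277,192) and the red catch at (304,215). The rack has the cassette at (367,213) and the tan dish at (416,232). The blue and turquoise look-alikes are at (310,256) and (336,282). The top view agrees, with the dish at (409,186) and the catch at (293,193).

```bash
cat > h.py <<'E'
from station import arm
import numpy as np, cv2
from scipy.spatial.transform import Rotation as R
def pose(s=None):
    s=s or arm.get_state(); return np.array(s["eef_pos"]), R.from_euler("xyz",s["ee_rot"])
def delta(p,rot):
    "shift cm and turn deg along present tool axes to reach p, rot"
    p0,r0=pose(); 
    return np.round(r0.inv().apply(np.array(p)-p0)*100,2), np.round(np.degrees((r0.inv()*rot).as_rotvec()),2)
def down(ydeg): # tool z down, tool y at world angle ydeg
    return R.from_euler("xyz",[np.pi,0,np.radians(ydeg+90)])
def ray(cal,uv,z):
    T=np.array(cal["world_from_camera"]); uv=np.atleast_2d(uv).astype(float)
    d=np.c_[(uv[:,0]-cal["cx"])/cal["fx"],(uv[:,1]-cal["cy"])/cal["fy"],np.ones(len(uv))]@T[:3,:3].T
    return T[:3,3]+d*((z-T[2,3])/d[:,2])[:,None]
def proj(cal,P):
    T=np.linalg.inv(np.array(cal["world_from_camera"])); c=np.atleast_2d(P)@T[:3,:3].T+T[:3,3]
    return np.c_[c[:,0]/c[:,2]*cal["fx"]+cal["cx"],c[:,1]/c[:,2]*cal["fy"]+cal["cy"]]
E
python3 - <<'E'
from h import *
cal=arm.calibration("wrist"); p,r=pose()
T=np.array(cal["world_from_camera"])
print(cal["fx"],cal["cx"],cal["cy"],"cam in tool",r.inv().apply(T[:3,3]-p), (r.inv()*R.from_matrix(T[:3,:3])).as_matrix().round(3))
f=cv2.imread("pics/top0.png"); hsv=cv2.cvtColor(f,cv2.COLOR_BGR2HSV); c=arm.calibration("top")
blue=cv2.inRange(hsv,(105,120,60),(125,255,255))[170:190,235:270]
ys,xs=np.nonzero(blue); print("tab top", ray(c,[xs.mean()+235,ys.mean()+170],.062), cv2.minAreaRect(np.c_[xs,ys].astype(np.float32)))
print(delta([.40,-.2,.33],down(90)))
E
```

```text
317.5915813759647 318.8224998670326 193.4599314671427 cam in tool [ 0.07740793  0.00071738 -0.15719325] [[-0.001 -0.959 -0.282]
 [ 1.    -0.    -0.   ]
 [ 0.    -0.282  0.959]]
tab top [[ 0.54823692 -0.01222944  0.062     ]] ((16.5, 8.5), (25.0, 5.0), 0.0)
(array([-33.73,  38.13, -10.34]), array([ 0.  , -0.  , 14.48]))
```

```bash
python3 -m crank '[{"dx":-4,"dy":4.3,"dz":-2,"wz":2},{"dx":-8,"dy":8.6,"dz":-4,"wz":4},{"dx":-12,"dy":13,"dz":-6,"wz":6},{"dx":-16,"dy":17.3,"dz":-8,"wz":8},{"dx":-20,"dy":21.6,"dz":-10,"wz":10},{"dx":-24,"dy":26,"dz":-10,"wz":12},{"dx":-28,"dy":30.2,"dz":-10,"wz":14},{"dx":-32,"dy":34.5,"dz":-10,"wz":14.5},{"dx":-36,"dy":38.8,"dz":-10,"wz":14.5},{"dx":-37.4,"dy":40.3,"dz":-10,"wz":14.5}]' 0 20
python3 - <<'E'
from h import *
cal=arm.calibration("wrist"); f=arm.grab_frame("wrist"); cv2.imwrite("pics/w1.png",f[:,:,::-1]); np.save("w1.npy",f)
import pickle; pickle.dump(cal,open("w1.cal","wb"))
for n in ("stage_mark","stage_tab","catch_top","dish","station","rack","cassette"):
    r=arm.mark_of("wrist",n); print(n,[(np.round(d["centre"],4).tolist(),round(d["confidence"],2)) for d in r[:3]])
E
```

```text
stage_mark []
stage_tab []
catch_top []
dish []
station []
rack []
cassette []$[0]: bad value
```

View pics/w1.png

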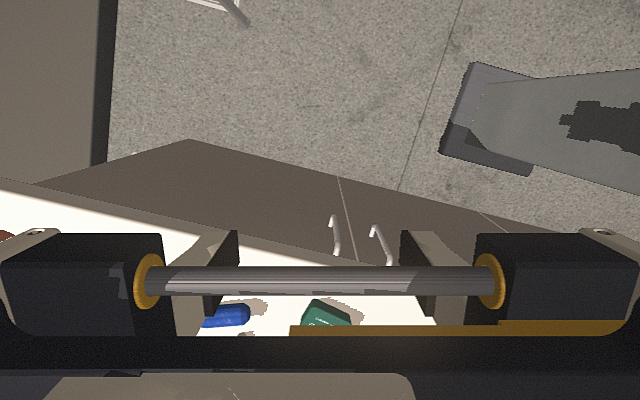

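```bash
python3 -m crank '[{"dx":-5,"dy":3.3,"dz":-1,"wx":0,"wy":0,"wz":2},{"dx":-10,"dy":6.6,"dz":-2,"wx":0,"wy":0,"wz":4},{"dx":-15,"dy":10,"dz":-3,"wx":0,"wy":0,"wz":6},{"dx":-20,"dy":13.3,"dz":-4,"wx":0,"wy":0,"wz":8},{"dx":-25,"dy":16.6,"dz":-5,"wx":0,"wy":0,"wz":9},{"dx":-30,"dy":20,"dz":-6,"wx":0,"wy":0,"wz":9},{"dx":-35,"dy":23.3,"dz":-7,"wx":0,"wy":0,"wz":9},{"dx":-40,"dy":26.6,"dz":-8,"wx":0,"wy":0,"wz":9},{"dx":-45,"dy":30,"dz":-9,"wx":0,"wy":0,"wz":9},{"dx":-50,"dy":33.4,"dz":-9,"wx":0,"wy":0,"wz":9}]' 0 20
python3 - <<'E'
from h import *
cal=arm.calibration("wrist"); f=arm.grab_frame("wrist"); cv2.imwrite("pics/w2.png",f[:,:,::-1]); np.save("w2.npy",f)
import pickle; pickle.dump(cal,open("w2.cal","wb"))
for n in ("stage_mark","stage_tab","catch_top","dish","station","rack","cassette"):
    r=arm.mark_of("wrist",n); print(n,[(np.round(d["centre"],4).tolist(),round(d["confidence"],2)) for d in r[:3]])
E
```

```text
t: 2.75
eef_pos: [0.5708, -0.2035, 0.318]
ee_rot: [-3.141, 0.002, -3.046]
force: [1.3, -1.4, 0.2]
width: 0.0007
gripper_force: 0.0
stage_mark []
stage_tab [([0.5453, -0.0085, 0.0592], 0.72)]
catch_top [([0.526, -0.0956, 0.0326], 0.65)]
dish [([0.534, -0.341, 0.043], 0.69)]
station [([0.5431, -0.008, -0.0033], 0.75)]
rack [([0.5396, -0.286, -0.0056], 0.75)]
cassette [([0.5509, -0.2358, 0.0448], 0.77)]
```

View pics/w2.png

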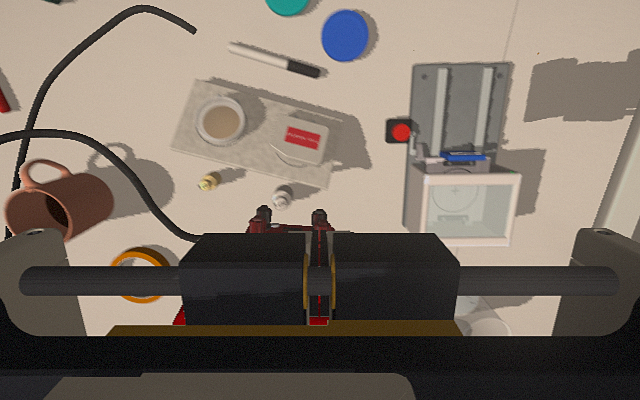

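The wrist view shows the catch at (401,132), the blue tab at (464,157), the rails and base edges, the dish at (220,121) and the rack outline from (195,80) to (325,185). Next I'll get the yaws from the line directions.

```bash
python3 - <<'E'
from h import *
import pickle
cal=pickle.load(open("w2.cal","rb")); f=np.load("w2.npy"); g=cv2.cvtColor(f,cv2.COLOR_RGB2GRAY)
L=cv2.createLineSegmentDetector().detect(g)[0][:,0]
for l in L:
    n=np.hypot(l[2]-l[0],l[3]-l[1])
    m=(l[:2]+l[2:])/2
    st=395<m[0]<530 and 55<m[1]<250; rk=165<m[0]<350 and 70<m[1]<200
    if n>28 and (st or rk):
        w=ray(cal,[l[:2],l[2:]],.02 if st else .045); d=w[1]-w[0]; a=np.degrees(np.arctan2(d[1],d[0]))
        print("S" if st else "R",np.round(l).astype(int),"mod90 %.1f"%((a+45)%90-45), int(n))
hsv=cv2.cvtColor(f,cv2.COLOR_RGB2HSV)
m=cv2.inRange(hsv,(0,150,120),(8,255,255))|cv2.inRange(hsv,(172,150,120),(180,255,255)); 
ys,xs=np.nonzero(m[115:150,385:415]); print("cap",xs.mean()+385,ys.mean()+115,len(xs),ray(cal,[xs.mean()+385,ys.mean()+115],.033))
m=cv2.inRange(hsv,(100,120,50),(125,255,255)); ys,xs=np.nonzero(m[145:170,430:500]); print("tab",cv2.boundingRect(np.c_[xs+430,ys+145].astype(np.int32)))
t=cv2.inRange(hsv,(8,60,60),(25,255,230))[90:150,190:250]; ys,xs=np.nonzero(t);print("sample",xs.mean()+190,ys.mean()+90,len(xs),ray(cal,[xs.mean()+190,ys.mean()+90],.05))
E
```

```text
S [434 232 460 262] mod90 -42.4 39
R [315  78 287  70] mod90 -10.2 28
S [519 173 422 175] mod90 6.5 97
S [439 156 447  69] mod90 6.0 86
S [401 226 406 146] mod90 6.3 80
S [414  63 511  61] mod90 6.3 96
S [408 114 412  64] mod90 6.1 49
S [481 153 492  69] mod90 6.1 84
R [213  76 358 117] mod90 -9.7 151
R [316 149 285 141] mod90 -9.6 32
R [288 126 319 134] mod90 -9.6 32
R [359 166 330 172] mod90 16.8 29
S [523 120 532  66] mod90 5.5 54
S [503 149 544 148] mod90 7.4 41
S [424 177 419 231] mod90 6.3 54
S [508 244 521 175] mod90 4.9 70
S [514  64 507 100] mod90 5.0 36
S [473 165 443 165] mod90 5.7 30
S [509  99 503 131] mod90 4.6 32
S [483  68 474 143] mod90 6.3 75
R [237  90 202  81] mod90 -8.3 35
R [326 126 288 116] mod90 -9.8 38
R [342 119 259  96] mod90 -9.3 85
S [438  69 432 139] mod90 6.4 70
S [504 238 442 238] mod90 6.0 62
R [260 127 236 141] mod90 34.3 28
R [320 164 328 129] mod90 -8.6 35
S [492  99 487 133] mod90 5.6 34
S [424 229 428 186] mod90 6.5 44
S [513 184 504 233] mod90 6.0 49
S [428 184 511 184] mod90 5.6 82
S [409 158 405 224] mod90 6.4 66
S [448 246 507 246] mod90 6.1 58
R [286 180 249 171] mod90 -9.4 37
R [170 145 195  79] mod90 -21.6 70
R [211 157 179 149] mod90 -9.0 32
R [228 165 172 151] mod90 -9.4 57
S [415  68 412 116] mod90 6.4 47
S [481 219 486 186] mod90 6.1 33
cap 400.89156626506025 131.9879518072289 249 [[ 0.5254907  -0.09449773  0.033     ]]
tab (440, 152, 45, 9)
sample 221.06969376979936 122.04118268215417 947 [[ 0.53400937 -0.33535371  0.05      ]]
```

```bash
python3 -m crank '[{"dx":1,"dy":3,"dz":5,"wx":0,"wy":0,"wz":-0.7},{"dx":2,"dy":6,"dz":10,"wx":0,"wy":0,"wz":-0.7},{"dx":3,"dy":9,"dz":15,"wx":0,"wy":0,"wz":-0.7},{"dx":3.46,"dy":10.87,"dz":20,"wx":0,"wy":0,"wz":-0.7},{"dx":3.46,"dy":10.87,"dz":24,"wx":0,"wy":0,"wz":-0.7},{"dx":3.46,"dy":10.87,"dz":27,"wx":0,"wy":0,"wz":-0.7},{"dx":3.46,"dy":10.87,"dz":28,"wx":0,"wy":0,"wz":-0.7},{"dx":3.46,"dy":10.87,"dz":28,"wx":0,"wy":0,"wz":-0.7},{"dx":3.46,"dy":10.87,"dz":28,"wx":0,"wy":0,"wz":-0.7},{"dx":3.46,"dy":10.87,"dz":28,"wx":0,"wy":0,"wz":-0.7}]'
python3 - <<'E'
from h import *
print(delta([.526,-.0985,.0235],down(96.2)))
E
```

```text
t: 4.4
eef_pos: [0.5253, -0.1002, 0.0378]
ee_rot: [3.142, 0.002, -3.034]
force: [0.4, -0.3, 0.9]
width: 0.0006
gripper_force: 0.0
(array([-0.08,  0.17,  1.43]), array([ 0.  ,  0.13, -0.02]))
```

```bash
python3 -m crank '[{"dx":0,"dy":0.2,"dz":0.4,"wx":0,"wy":0,"wz":0},{"dx":0,"dy":0.2,"dz":0.9,"wx":0,"wy":0,"wz":0},{"dx":0,"dy":0.2,"dz":1.4,"wx":0,"wy":0,"wz":0},{"dx":0,"dy":0.2,"dz":1.45,"wx":0,"wy":0,"wz":0},{"dx":0,"dy":0.2,"dz":1.45,"wx":0,"wy":0,"wz":0},{"dx":0,"dy":0.2,"dz":1.45,"wx":0,"wy":0,"wz":0},{"dx":0,"dy":0.2,"dz":1.45,"wx":0,"wy":0,"wz":0},{"dx":0,"dy":0.2,"dz":1.45,"wx":0,"wy":0,"wz":0},{"dx":0,"dy":0.2,"dz":1.45,"wx":0,"wy":0,"wz":0},{"dx":0,"dy":0.2,"dz":1.45,"wx":0,"wy":0,"wz":0}]'
python3 - <<'E'
from h import *
f=arm.grab_frame("top"); print([(d["centre"].round(4) if hasattr(d["centre"],"round") else d["centre"],d["confidence"]) for n in ("stage_tab","stage_mark") for d in arm.mark_of("top",n)[:2]])
E
```

```text
t: 5.65
eef_pos: [0.5253, -0.0982, 0.0228]
ee_rot: [-3.141, 0.002, -3.033]
force: [-0.9, -1.3, 11.6]
width: 0.0003
gripper_force: 5.7
[([0.4438, -0.0219, 0.0554], 0.86)]
```

```bash
cat >> h.py <<'E'
def rackrot(yaw=-9.5):
    c,s=np.cos(np.radians(yaw)),np.sin(np.radians(yaw)); n=np.array([-.5*c,-.5*s,np.sqrt(.75)]); y=np.array([-s,c,0])
    return R.from_matrix(np.c_[np.cross(y,-n),y,-n]), n
E
python3 - <<'E'
from h import *
rr,n=rackrot(); print(delta(np.array([.534,-.339,.045])+.10*n,rr))
E
```

```text
(array([  6.53, -22.68, -10.89]), array([  4.11, -29.72,  15.36]))
```

```bash
python3 -m crank '[{"dx":0,"dy":0,"dz":-5,"wx":0,"wy":0,"wz":0},{"dx":0,"dy":-1,"dz":-10,"wx":0,"wy":0,"wz":0},{"dx":1.5,"dy":-6,"dz":-11.5,"wx":1,"wy":-7,"wz":3.6},{"dx":3,"dy":-11,"dz":-11.5,"wx":2,"wy":-14.3,"wz":7.4},{"dx":4.5,"dy":-16,"dz":-11.5,"wx":3,"wy":-21.5,"wz":11},{"dx":6.5,"dy":-21,"dz":-11,"wx":4.1,"wy":-29.7,"wz":15.4},{"dx":6.5,"dy":-22.7,"dz":-10.9,"wx":4.1,"wy":-29.7,"wz":15.4},{"dx":6.5,"dy":-22.7,"dz":-10.9,"wx":4.1,"wy":-29.7,"wz":15.4},{"dx":6.5,"dy":-22.7,"dz":-10.9,"wx":4.1,"wy":-29.7,"wz":15.4},{"dx":6.5,"dy":-22.7,"dz":-10.9,"wx":4.1,"wy":-29.7,"wz":15.4}]' 7.8 10
python3 - <<'E'
from h import *
cal=arm.calibration("wrist"); f=arm.grab_frame("wrist"); cv2.imwrite("pics/w3.png",f[:,:,::-1]); np.save("w3.npy",f)
import pickle; pickle.dump(cal,open("w3.cal","wb"))
for n in ("dish","rack","cassette"):
    r=arm.mark_of("wrist",n); print(n,[(np.round(d["centre"],4).tolist(),round(d["confidence"],2)) for d in r[:3]])
m=arm.masks_of("wrist","dish"); 
for d in m[:2]:
    c=cv2.findContours(d["pixels"].astype(np.uint8),0,1)[0]; c=max(c,key=cv2.contourArea); print(d["confidence"],cv2.fitEllipse(c))
E
```

```text
t: 7.05
eef_pos: [0.4843, -0.3299, 0.1308]
ee_rot: [3.141, 0.521, 2.976]
force: [-0.7, 0.3, 0.2]
width: 0.0778
gripper_force: 0.0
dish [([0.5332, -0.3391, 0.0461], 0.68)]
rack [([0.5393, -0.287, -0.0017], 0.82)]
cassette [([0.5467, -0.2319, 0.0411], 0.58)]
0.91 ((524.709716796875, 15.826104164123535), (39.258331298828125, 109.15653228759766), 86.27223205566406)
0.64 ((317.86370849609375, 198.97276306152344), (75.4339370727539, 76.8395004272461), 98.36073303222656)
```

View pics/w3.png

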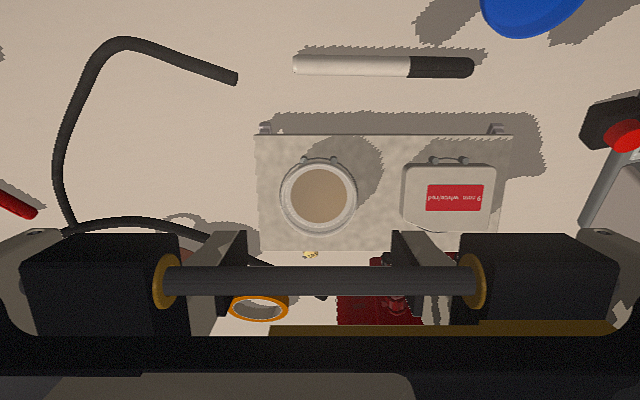

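The wrist view shows the dish centred at (318,197), on the tool's centre line, with the rack's edges level, so the tool is aligned. I'll approach along the tool axis next.

```bash
python3 -m crank '[{"dx":0,"dy":0,"dz":2.5,"wx":0,"wy":0,"wz":0},{"dx":0,"dy":0,"dz":5,"wx":0,"wy":0,"wz":0},{"dx":0,"dy":0,"dz":7,"wx":0,"wy":0,"wz":0},{"dx":0,"dy":0,"dz":8.5,"wx":0,"wy":0,"wz":0},{"dx":0,"dy":0,"dz":9.2,"wx":0,"wy":0,"wz":0},{"dx":0,"dy":0,"dz":9.5,"wx":0,"wy":0,"wz":0},{"dx":0,"dy":0,"dz":9.5,"wx":0,"wy":0,"wz":0},{"dx":0,"dy":0,"dz":9.5,"wx":0,"wy":0,"wz":0},{"dx":0,"dy":0,"dz":9.5,"wx":0,"wy":0,"wz":0},{"dx":0,"dy":0,"dz":9.5,"wx":0,"wy":0,"wz":0}]'
python3 - <<'E'
from h import *
cal=arm.calibration("wrist"); f=arm.grab_frame("wrist"); cv2.imwrite("pics/w4.png",cv2.resize(f[100:300,150:490,::-1],None,fx=2.3,fy=2.3))
E
```

```text
t: 8.55
eef_pos: [0.5309, -0.3388, 0.049]
ee_rot: [3.141, 0.522, 2.974]
force: [-0.4, -0.5, -0.0]
width: 0.078
gripper_force: 0.0
```

View pics/w4.png

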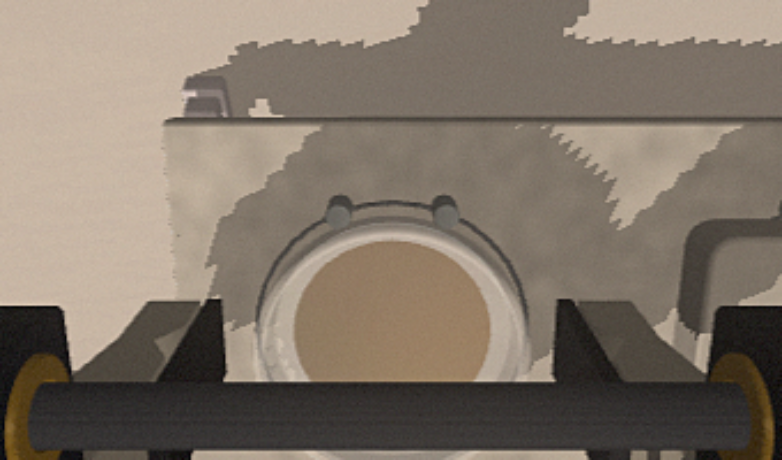

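The crop shows both fingers straddling the dish with even gaps: pads at 222 and 555, dish centre near 392. I'll go down in small steps and watch the force.

```bash
python3 -m crank '[{"dx":0,"dy":0,"dz":0.1,"wx":0,"wy":0,"wz":0},{"dx":0,"dy":0,"dz":0.2,"wx":0,"wy":0,"wz":0},{"dx":0,"dy":0,"dz":0.3,"wx":0,"wy":0,"wz":0},{"dx":0,"dy":0,"dz":0.4,"wx":0,"wy":0,"wz":0},{"dx":0,"dy":0,"dz":0.4,"wx":0,"wy":0,"wz":0},{"dx":0,"dy":0,"dz":0.4,"wx":0,"wy":0,"wz":0},{"dx":0,"dy":0,"dz":0.4,"wx":0,"wy":0,"wz":0},{"dx":0,"dy":0,"dz":0.4,"wx":0,"wy":0,"wz":0},{"dx":0,"dy":0,"dz":0.4,"wx":0,"wy":0,"wz":0},{"dx":0,"dy":0,"dz":0.4,"wx":0,"wy":0,"wz":0}]'
python3 -m crank '[{"dx":0,"dy":0,"dz":0.1,"wx":0,"wy":0,"wz":0},{"dx":0,"dy":0,"dz":0.2,"wx":0,"wy":0,"wz":0},{"dx":0,"dy":0,"dz":0.2,"wx":0,"wy":0,"wz":0},{"dx":0,"dy":0,"dz":0.2,"wx":0,"wy":0,"wz":0},{"dx":0,"dy":0,"dz":0.2,"wx":0,"wy":0,"wz":0},{"dx":0,"dy":0,"dz":0.2,"wx":0,"wy":0,"wz":0},{"dx":0,"dy":0,"dz":0.2,"wx":0,"wy":0,"wz":0},{"dx":0,"dy":0,"dz":0.2,"wx":0,"wy":0,"wz":0},{"dx":0,"dy":0,"dz":0.2,"wx":0,"wy":0,"wz":0},{"dx":0,"dy":0,"dz":0.2,"wx":0,"wy":0,"wz":0}]'
```

```text
t: 9.85
eef_pos: [0.5328, -0.3391, 0.0452]
ee_rot: [3.141, 0.522, 2.974]
force: [0.0, 0.9, -0.1]
width: 0.0781
gripper_force: 0.0
t: 11.1
eef_pos: [0.5334, -0.3392, 0.0443]
ee_rot: [3.141, 0.522, 2.975]
force: [-8.3, 4.5, 12.7]
width: 0.078
gripper_force: 7.9
```

```bash
python3 -m crank '[{"dx":0,"dy":0,"dz":-0.1,"wx":0,"wy":0,"wz":0},{"dx":0,"dy":0,"dz":-0.25,"wx":0,"wy":0,"wz":0},{"dx":0,"dy":0,"dz":-0.25,"wx":0,"wy":0,"wz":0},{"dx":0,"dy":0,"dz":-0.25,"wx":0,"wy":0,"wz":0},{"dx":0,"dy":0,"dz":-0.25,"wx":0,"wy":0,"wz":0},{"dx":0,"dy":0,"dz":-0.25,"wx":0,"wy":0,"wz":0},{"dx":0,"dy":0,"dz":-0.25,"wx":0,"wy":0,"wz":0},{"dx":0,"dy":0,"dz":-0.25,"wx":0,"wy":0,"wz":0},{"dx":0,"dy":0,"dz":-0.25,"wx":0,"wy":0,"wz":0},{"dx":0,"dy":0,"dz":-0.25,"wx":0,"wy":0,"wz":0}]'
python3 -m crank '[{"dx":0,"dy":0,"dz":0,"wx":0,"wy":0,"wz":0},{"dx":0,"dy":0,"dz":0,"wx":0,"wy":0,"wz":0},{"dx":0,"dy":0,"dz":0,"wx":0,"wy":0,"wz":0},{"dx":0,"dy":0,"dz":0,"wx":0,"wy":0,"wz":0},{"dx":0,"dy":0,"dz":0,"wx":0,"wy":0,"wz":0},{"dx":0,"dy":0,"dz":0,"wx":0,"wy":0,"wz":0},{"dx":0,"dy":0,"dz":0,"wx":0,"wy":0,"wz":0},{"dx":0,"dy":0,"dz":0,"wx":0,"wy":0,"wz":0},{"dx":0,"dy":0,"dz":0,"wx":0,"wy":0,"wz":0},{"dx":0,"dy":0,"dz":0,"wx":0,"wy":0,"wz":0}]' 5 12
```

```text
t: 12.35
eef_pos: [0.5326, -0.339, 0.0457]
ee_rot: [3.141, 0.522, 2.974]
force: [0.2, -0.1, 0.2]
width: 0.0783
gripper_force: 0.0
t: 13.6
eef_pos: [0.5326, -0.3391, 0.0457]
ee_rot: [3.141, 0.522, 2.974]
force: [1.0, 0.1, 0.7]
width: 0.0616
gripper_force: 12.0
```

```bash
python3 -m crank '[{"dx":0,"dy":0,"dz":-0.5,"wx":0,"wy":0,"wz":0},{"dx":0,"dy":0,"dz":-1.5,"wx":0,"wy":0,"wz":0},{"dx":0,"dy":0,"dz":-3,"wx":0,"wy":0,"wz":0},{"dx":0,"dy":0,"dz":-5,"wx":0,"wy":0,"wz":0},{"dx":0,"dy":0,"dz":-7,"wx":0,"wy":0,"wz":0},{"dx":0,"dy":0,"dz":-9,"wx":0,"wy":0,"wz":0},{"dx":0,"dy":0,"dz":-10.5,"wx":0,"wy":0,"wz":0},{"dx":0,"dy":0,"dz":-11,"wx":0,"wy":0,"wz":0},{"dx":0,"dy":0,"dz":-11,"wx":0,"wy":0,"wz":0},{"dx":0,"dy":0,"dz":-11,"wx":0,"wy":0,"wz":0}]'
python3 - <<'E'
from h import *
for c in ("top","scene"):
    f=arm.grab_frame(c); cv2.imwrite(f"pics/{c}5.png",f[:,:,::-1])
    for n in ("stage_mark","stage_tab"):
        print(c,n,[(np.round(d["centre"],4).tolist(),round(d["confidence"],2)) for d in arm.mark_of(c,n)[:2]])
f=cv2.imread("pics/top5.png"); cv2.imwrite("pics/top5c.png",cv2.resize(f[110:260,200:320],None,fx=4,fy=4,interpolation=cv2.INTER_CUBIC))
print(delta([.502,-.0153,.13],down(96.2)))
E
```

```text
t: 14.85
eef_pos: [0.4784, -0.3299, 0.1404]
ee_rot: [3.141, 0.521, 2.974]
force: [-0.6, 0.1, -0.3]
width: 0.0614
gripper_force: 12.0
top stage_mark [([0.5012, -0.0145, 0.0351], 0.7)]
top stage_tab []
scene stage_mark [([0.4486, -0.0249, 0.0583], 0.59), ([0.505, -0.0136, 0.0398], 0.56)]
scene stage_tab [([0.4504, -0.024, 0.0577], 0.66)]
(array([ 3.06, 31.41, -0.52]), array([ -4.09,  29.66, -15.41]))
```

View pics/top5c.png

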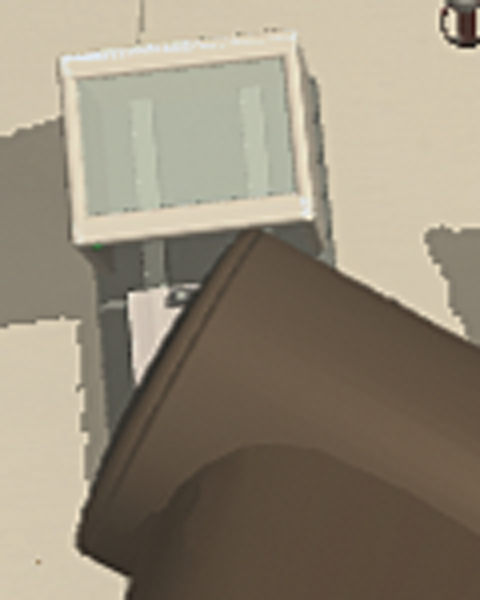

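```bash
python3 -m crank '[{"dx":-0.5,"dy":2,"dz":-0.5,"wx":0,"wy":0,"wz":0},{"dx":-2,"dy":6.5,"dz":-1.5,"wx":-0.5,"wy":4,"wz":-2},{"dx":-3,"dy":11.5,"dz":-2,"wx":-1.2,"wy":9,"wz":-4.5},{"dx":-4,"dy":16.5,"dz":-2.5,"wx":-2,"wy":15,"wz":-7.5},{"dx":-5,"dy":21.5,"dz":-3,"wx":-3,"wy":21,"wz":-11},{"dx":-6.5,"dy":26.5,"dz":-3.5,"wx":-3.7,"wy":27,"wz":-14},{"dx":-7.5,"dy":31,"dz":-4.2,"wx":-4.1,"wy":29.7,"wz":-15.4},{"dx":-8,"dy":33.5,"dz":-4.5,"wx":-4.1,"wy":29.7,"wz":-15.4},{"dx":-8,"dy":33.5,"dz":-4.5,"wx":-4.1,"wy":29.7,"wz":-15.4},{"dx":-8,"dy":33.5,"dz":-4.5,"wx":-4.1,"wy":29.7,"wz":-15.4}]'
python3 - <<'E'
from h import *
cal=arm.calibration("wrist"); f=arm.grab_frame("wrist"); cv2.imwrite("pics/w6.png",f[:,:,::-1])
for n in ("stage_mark","stage_tab","catch_top","station","dish"):
    print(n,[(np.round(d["centre"],4).tolist(),round(d["confidence"],2)) for d in arm.mark_of("wrist",n)[:2]])
import pickle; pickle.dump(cal,open("w6.cal","wb"))
E
```

```text
t: 16.4
eef_pos: [0.58, -0.0078, 0.2195]
ee_rot: [-3.141, -0.001, -3.034]
force: [0.5, -0.8, -0.3]
width: 0.0615
gripper_force: 12.0
stage_mark [([0.5008, -0.0162, 0.0372], 0.96)]
stage_tab [([0.4452, -0.0219, 0.056], 0.6), ([0.5392, -0.0103, -0.0039], 0.43)]
catch_top [([0.523, -0.0891, 0.0335], 0.75)]
station [([0.5414, -0.0073, -0.0006], 0.6)]
dish [([0.581, -0.0076, 0.2169], 0.64)]
```

View pics/w6.png

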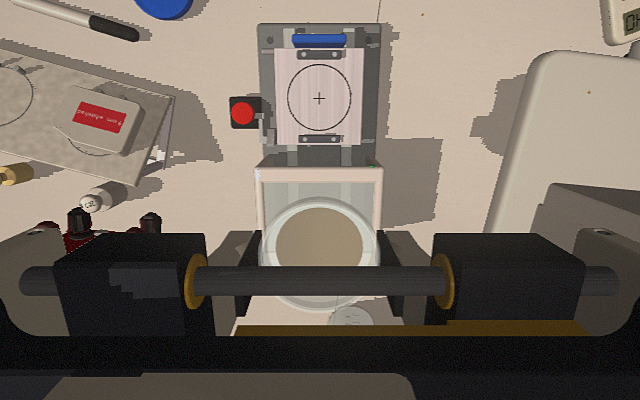

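The wrist view shows the stage out, with the cross at (319,98) inside the ring. The dish is in hand and level, spanning columns 259–379 with its top rim near row 198.

```bash
python3 - <<'E'
from h import *
import pickle
cal=pickle.load(open("w6.cal","rb")); p,r=pose(); f=cv2.imread("pics/w6.png"); g=cv2.cvtColor(f,cv2.COLOR_BGR2GRAY)
sub=g[55:140,275:365]; m=(sub<110).astype(np.uint8); n,lab,st,_=cv2.connectedComponentsWithStats(m,connectivity=8)
for i in range(1,n):
    if st[i,2]>50 and st[i,3]>50 and st[i,2]<80:
        ys,xs=np.nonzero(lab==i); e=cv2.fitEllipse(cv2.convexHull(np.c_[xs,ys].astype(np.int32))); uv=[e[0][0]+275,e[0][1]+55]; print("ring",e,ray(cal,uv,.036))
print("cross",ray(cal,[319,98.3],.036))
a=np.linspace(0,2*np.pi,73)
for zz in (-.0144,-.004,.0016):
  for ox in (0,.002):
    P=p+r.apply(np.c_[ox+.0315*np.cos(a),.0315*np.sin(a),0*a+zz]); u=proj(cal,P); print(zz,ox,u.min(0).round(1),u.max(0).round(1))
col=g[185:225,319].astype(int); print(col.tolist())
E
```

```text
cross [[ 0.50111699 -0.01566196  0.036     ]]
-0.0144 0 [253.8 202.2] [380.3 316.1]
-0.0144 0.002 [253.6 198.1] [380.5 312.8]
-0.004 0 [257.7 195.8] [376.6 303.9]
-0.004 0.002 [257.5 192. ] [376.8 300.8]
0.0016 0 [259.6 192.7] [374.9 297.9]
0.0016 0.002 [259.4 189. ] [375.  294.9]
[167, 164, 171, 167, 168, 167, 168, 164, 170, 167, 168, 145, 132, 134, 145, 151, 151, 175, 177, 208, 212, 203, 168, 132, 138, 136, 139, 140, 139, 139, 139, 139, 142, 140, 139, 142, 139, 139, 143, 143]
```

```bash
python3 - <<'E'
from h import *
print(delta([.5006,-.0158,.046],down(96.2)))
E
```

```text
(array([ 8.01,  0.08, 17.41]), array([ 0.  ,  0.01, -0.07]))
```

```bash
python3 -m crank '[{"dx":2.5,"dy":0,"dz":0,"wx":0,"wy":0,"wz":0},{"dx":5.5,"dy":0,"dz":2,"wx":0,"wy":0,"wz":0},{"dx":8,"dy":0.1,"dz":4,"wx":0,"wy":0,"wz":0},{"dx":8,"dy":0.1,"dz":8,"wx":0,"wy":0,"wz":0},{"dx":8,"dy":0.1,"dz":12,"wx":0,"wy":0,"wz":0},{"dx":8,"dy":0.1,"dz":15,"wx":0,"wy":0,"wz":0},{"dx":8,"dy":0.1,"dz":16.7,"wx":0,"wy":0,"wz":0},{"dx":8,"dy":0.1,"dz":17.3,"wx":0,"wy":0,"wz":0},{"dx":8,"dy":0.1,"dz":17.3,"wx":0,"wy":0,"wz":0},{"dx":8,"dy":0.1,"dz":17.3,"wx":0,"wy":0,"wz":0}]'
python3 -m crank '[{"dx":0,"dy":0,"dz":0.1,"wx":0,"wy":0,"wz":0},{"dx":0,"dy":0,"dz":0.2,"wx":0,"wy":0,"wz":0},{"dx":0,"dy":0,"dz":0.3,"wx":0,"wy":0,"wz":0},{"dx":0,"dy":0,"dz":0.4,"wx":0,"wy":0,"wz":0},{"dx":0,"dy":0,"dz":0.5,"wx":0,"wy":0,"wz":0},{"dx":0,"dy":0,"dz":0.6,"wx":0,"wy":0,"wz":0},{"dx":0,"dy":0,"dz":0.7,"wx":0,"wy":0,"wz":0},{"dx":0,"dy":0,"dz":0.7,"wx":0,"wy":0,"wz":0},{"dx":0,"dy":0,"dz":0.7,"wx":0,"wy":0,"wz":0},{"dx":0,"dy":0,"dz":0.7,"wx":0,"wy":0,"wz":0}]'
```

```text
t: 17.95
eef_pos: [0.5015, -0.0149, 0.0478]
ee_rot: [3.141, 0.001, -3.034]
force: [0.4, 0.9, 0.3]
width: 0.0617
gripper_force: 12.0
t: 19.2
eef_pos: [0.5009, -0.015, 0.04]
ee_rot: [3.142, 0.0, -3.034]
force: [-0.1, -0.6, -0.8]
width: 0.0618
gripper_force: 12.0
```

```bash
python3 -m crank '[{"dx":0,"dy":-0.05,"dz":0.05,"wx":0,"wy":0,"wz":0},{"dx":0,"dy":-0.08,"dz":0.1,"wx":0,"wy":0,"wz":0},{"dx":0,"dy":-0.08,"dz":0.15,"wx":0,"wy":0,"wz":0},{"dx":0,"dy":-0.08,"dz":0.2,"wx":0,"wy":0,"wz":0},{"dx":0,"dy":-0.08,"dz":0.22,"wx":0,"wy":0,"wz":0},{"dx":0,"dy":-0.08,"dz":0.22,"wx":0,"wy":0,"wz":0},{"dx":0,"dy":-0.08,"dz":0.22,"wx":0,"wy":0,"wz":0},{"dx":0,"dy":-0.08,"dz":0.22,"wx":0,"wy":0,"wz":0},{"dx":0,"dy":-0.08,"dz":0.22,"wx":0,"wy":0,"wz":0},{"dx":0,"dy":-0.08,"dz":0.22,"wx":0,"wy":0,"wz":0}]'
```

```text
t: 20.45
eef_pos: [0.501, -0.0158, 0.0378]
ee_rot: [3.142, 0.0, -3.034]
force: [-0.2, 0.3, 0.1]
width: 0.0614
gripper_force: 12.0
```

```bash
python3 -m crank '[{"dx":0,"dy":0,"dz":0.03,"wx":0,"wy":0,"wz":0},{"dx":0,"dy":0,"dz":0.06,"wx":0,"wy":0,"wz":0},{"dx":0,"dy":0,"dz":0.08,"wx":0,"wy":0,"wz":0},{"dx":0,"dy":0,"dz":0.08,"wx":0,"wy":0,"wz":0},{"dx":0,"dy":0,"dz":0.08,"wx":0,"wy":0,"wz":0},{"dx":0,"dy":0,"dz":0.08,"wx":0,"wy":0,"wz":0},{"dx":0,"dy":0,"dz":0.08,"wx":0,"wy":0,"wz":0},{"dx":0,"dy":0,"dz":0.08,"wx":0,"wy":0,"wz":0},{"dx":0,"dy":0,"dz":0.08,"wx":0,"wy":0,"wz":0},{"dx":0,"dy":0,"dz":0.08,"wx":0,"wy":0,"wz":0}]'
```

```text
t: 21.7
eef_pos: [0.5011, -0.0158, 0.0377]
ee_rot: [-3.142, 0.001, -3.033]
force: [-3.6, 0.6, 8.8]
width: 0.0615
gripper_force: 12.0
```

```bash
python3 -m crank '[{"dx":0,"dy":0,"dz":-0.03,"wx":0,"wy":0,"wz":0},{"dx":0,"dy":0,"dz":-0.06,"wx":0,"wy":0,"wz":0},{"dx":0,"dy":0,"dz":-0.06,"wx":0,"wy":0,"wz":0},{"dx":0,"dy":0,"dz":-0.06,"wx":0,"wy":0,"wz":0},{"dx":0,"dy":0,"dz":-0.06,"wx":0,"wy":0,"wz":0},{"dx":0,"dy":0,"dz":-0.06,"wx":0,"wy":0,"wz":0},{"dx":0,"dy":0,"dz":-0.06,"wx":0,"wy":0,"wz":0},{"dx":0,"dy":0,"dz":-0.06,"wx":0,"wy":0,"wz":0},{"dx":0,"dy":0,"dz":-0.06,"wx":0,"wy":0,"wz":0},{"dx":0,"dy":0,"dz":-0.06,"wx":0,"wy":0,"wz":0}]'
python3 -m crank '[{"dx":0,"dy":0,"dz":0,"wx":0,"wy":0,"wz":0},{"dx":0,"dy":0,"dz":0,"wx":0,"wy":0,"wz":0},{"dx":0,"dy":0,"dz":0,"wx":0,"wy":0,"wz":0},{"dx":0,"dy":0,"dz":0,"wx":0,"wy":0,"wz":0},{"dx":0,"dy":0,"dz":0,"wx":0,"wy":0,"wz":0},{"dx":0,"dy":0,"dz":0,"wx":0,"wy":0,"wz":0},{"dx":0,"dy":0,"dz":-0.5,"wx":0,"wy":0,"wz":0},{"dx":0,"dy":0,"dz":-1.5,"wx":0,"wy":0,"wz":0},{"dx":0,"dy":0,"dz":-3.5,"wx":0,"wy":0,"wz":0},{"dx":0,"dy":0,"dz":-6.5,"wx":0,"wy":0,"wz":0}]' 7.8
python3 - <<'E'
from h import *
print(delta([.58,-.0078,.20],down(96.2)))
E
```

```text
t: 22.95
eef_pos: [0.501, -0.0158, 0.0377]
ee_rot: [-3.142, 0.0, -3.034]
force: [-1.8, -0.1, 5.7]
width: 0.0618
gripper_force: 12.0
t: 24.2
eef_pos: [0.5005, -0.016, 0.1034]
ee_rot: [-3.141, -0.001, -3.034]
force: [0.6, 0.4, -0.0]
width: 0.0779
gripper_force: 0.0
(array([-7.98, -0.05, -9.67]), array([-0.01, -0.06, -0.01]))
```

```bash
python3 -m crank '[{"dx":0,"dy":0,"dz":-4,"wx":0,"wy":0,"wz":0},{"dx":-2,"dy":0,"dz":-8,"wx":0,"wy":0,"wz":0},{"dx":-5,"dy":0,"dz":-10,"wx":0,"wy":0,"wz":0},{"dx":-8,"dy":0,"dz":-10.5,"wx":0,"wy":0,"wz":0},{"dx":-8,"dy":0,"dz":-10.5,"wx":0,"wy":0,"wz":0},{"dx":-8,"dy":0,"dz":-10.5,"wx":0,"wy":0,"wz":0},{"dx":-8,"dy":0,"dz":-10.5,"wx":0,"wy":0,"wz":0},{"dx":-8,"dy":0,"dz":-10.5,"wx":0,"wy":0,"wz":0},{"dx":-8,"dy":0,"dz":-10.5,"wx":0,"wy":0,"wz":0},{"dx":-8,"dy":0,"dz":-10.5,"wx":0,"wy":0,"wz":0}]' 0 20
python3 - <<'E'
from h import *
cal=arm.calibration("wrist"); f=arm.grab_frame("wrist")
for n in ("stage_mark","stage_tab","dish"):
    print(n,[(np.round(d["centre"],4).tolist(),round(d["confidence"],2)) for d in arm.mark_of("wrist",n)[:2]])
a=np.linspace(0,2*np.pi,73); M=np.array([.5011,-.0157,0])
print("exp base",proj(cal,np.c_[M[0]+.031*np.cos(a),M[1]+.031*np.sin(a),0*a+.038]).min(0),"cross",proj(cal,M+[0,0,.036]))
g=f[20:180,240:400,::-1].copy(); g=cv2.resize(g,None,fx=3.7,fy=3.7,interpolation=cv2.INTER_CUBIC)
cv2.imwrite("pics/w7.png",g)
E
```

```text
t: 25.45
eef_pos: [0.5804, -0.0072, 0.2077]
ee_rot: [3.142, 0.0, -3.034]
force: [1.1, -0.9, 0.1]
width: 0.0004
gripper_force: 0.0
stage_mark []
stage_tab [([0.4444, -0.0215, 0.0571], 0.56)]
dish [([0.5006, -0.0172, 0.033], 0.66)]
exp base [286.9780077   63.82503528] cross [[318.45498584  97.6420181 ]]
```

View pics/w7.png

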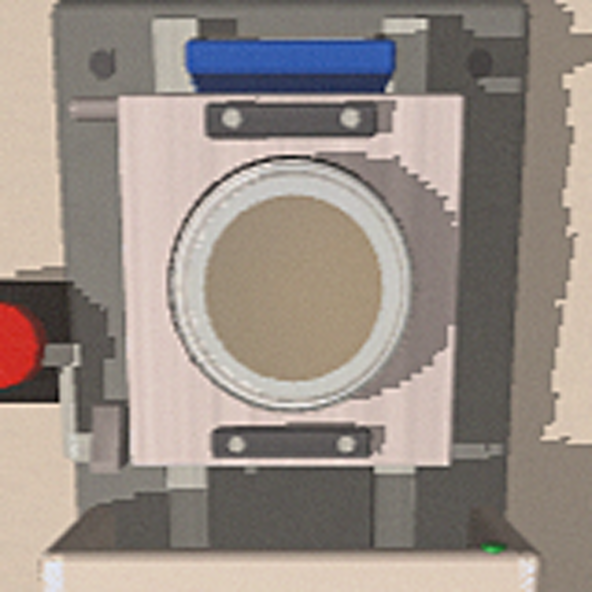

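The dish is flat and lid up, centred in the ring: crop centre (290,284), with the stops at rows 137 and 426. Next I'll move in front of the tab.

```bash
python3 -m crank '[{"dx":4,"dy":0,"dz":0,"wx":0,"wy":0,"wz":0},{"dx":9,"dy":0,"dz":0,"wx":0,"wy":0,"wz":0},{"dx":14,"dy":0,"dz":0,"wx":0,"wy":0,"wz":0},{"dx":16.1,"dy":0,"dz":2,"wx":0,"wy":0,"wz":0},{"dx":16.1,"dy":0,"dz":6,"wx":0,"wy":0,"wz":0},{"dx":16.1,"dy":0,"dz":10,"wx":0,"wy":0,"wz":0},{"dx":16.1,"dy":0,"dz":14,"wx":0,"wy":0,"wz":0},{"dx":16.1,"dy":0,"dz":16.3,"wx":0,"wy":0,"wz":0},{"dx":16.1,"dy":0,"dz":16.3,"wx":0,"wy":0,"wz":0},{"dx":16.1,"dy":0,"dz":16.3,"wx":0,"wy":0,"wz":0}]'
python3 -m crank '[{"dx":-0.2,"dy":0,"dz":0,"wx":0,"wy":0,"wz":0},{"dx":-0.5,"dy":0,"dz":0,"wx":0,"wy":0,"wz":0},{"dx":-0.8,"dy":0,"dz":0,"wx":0,"wy":0,"wz":0},{"dx":-1.1,"dy":0,"dz":0,"wx":0,"wy":0,"wz":0},{"dx":-1.3,"dy":0,"dz":0,"wx":0,"wy":0,"wz":0},{"dx":-1.5,"dy":0,"dz":0,"wx":0,"wy":0,"wz":0},{"dx":-1.7,"dy":0,"dz":0,"wx":0,"wy":0,"wz":0},{"dx":-1.9,"dy":0,"dz":0,"wx":0,"wy":0,"wz":0},{"dx":-2.1,"dy":0,"dz":0,"wx":0,"wy":0,"wz":0},{"dx":-2.2,"dy":0,"dz":0,"wx":0,"wy":0,"wz":0}]'
```

```text
t: 26.9
eef_pos: [0.4211, -0.0243, 0.0454]
ee_rot: [3.142, 0.001, -3.033]
force: [0.2, -1.1, 0.4]
width: 0.0005
gripper_force: 0.0
t: 28.15
eef_pos: [0.4418, -0.0224, 0.0443]
ee_rot: [-3.141, -0.001, -3.034]
force: [-3.7, 0.1, -1.3]
width: 0.001
gripper_force: 1.9
```

```bash
python3 -m crank '[{"dx":-0.2,"dy":0,"dz":0,"wx":0,"wy":0,"wz":0},{"dx":-0.5,"dy":0,"dz":0,"wx":0,"wy":0,"wz":0},{"dx":-0.9,"dy":0,"dz":0,"wx":0,"wy":0,"wz":0},{"dx":-1.3,"dy":0,"dz":0,"wx":0,"wy":0,"wz":0},{"dx":-1.7,"dy":0,"dz":0,"wx":0,"wy":0,"wz":0},{"dx":-2.1,"dy":0,"dz":0,"wx":0,"wy":0,"wz":0},{"dx":-2.5,"dy":0,"dz":0,"wx":0,"wy":0,"wz":0},{"dx":-2.9,"dy":0,"dz":0,"wx":0,"wy":0,"wz":0},{"dx":-3.3,"dy":0,"dz":0,"wx":0,"wy":0,"wz":0},{"dx":-3.7,"dy":0,"dz":0,"wx":0,"wy":0,"wz":0}]'
python3 -m crank '[{"dx":-0.4,"dy":0,"dz":0,"wx":0,"wy":0,"wz":0},{"dx":-0.8,"dy":0,"dz":0,"wx":0,"wy":0,"wz":0},{"dx":-1.2,"dy":0,"dz":0,"wx":0,"wy":0,"wz":0},{"dx":-1.6,"dy":0,"dz":0,"wx":0,"wy":0,"wz":0},{"dx":-2,"dy":0,"dz":0,"wx":0,"wy":0,"wz":0},{"dx":-2.4,"dy":0,"dz":0,"wx":0,"wy":0,"wz":0},{"dx":-2.8,"dy":0,"dz":0,"wx":0,"wy":0,"wz":0},{"dx":-3.2,"dy":0,"dz":0,"wx":0,"wy":0,"wz":0},{"dx":-3.5,"dy":0,"dz":0,"wx":0,"wy":0,"wz":0},{"dx":-3.8,"dy":0,"dz":0,"wx":0,"wy":0,"wz":0}]'
python3 - <<'E'
from h import *
f=arm.grab_frame("top"); print([(np.round(d["centre"],4),d["confidence"]) for c in ("top",) for d in arm.mark_of(c,"dish")[:4]])
E
```

```text
t: 29.4
eef_pos: [0.4789, -0.0183, 0.0443]
ee_rot: [-3.141, -0.001, -3.034]
force: [-4.9, -0.5, -2.6]
width: 0.0007
gripper_force: 2.6
t: 30.65
eef_pos: [0.5163, -0.0143, 0.0443]
ee_rot: [-3.141, -0.002, -3.034]
force: [-9.1, 0.3, 1.6]
width: 0.0006
gripper_force: 4.2
[(array([ 0.406 , -0.1868, -0.0018]), 0.89), (array([ 0.3602, -0.2668,  0.0019]), 0.7)]
```

Around 19 mm remains, so I'll push it slowly and watch the force.

```bash
python3 -m crank '[{"dx":-0.25,"dy":0,"dz":0,"wx":0,"wy":0,"wz":0},{"dx":-0.5,"dy":0,"dz":0,"wx":0,"wy":0,"wz":0},{"dx":-0.75,"dy":0,"dz":0,"wx":0,"wy":0,"wz":0},{"dx":-1,"dy":0,"dz":0,"wx":0,"wy":0,"wz":0},{"dx":-1.2,"dy":0,"dz":0,"wx":0,"wy":0,"wz":0},{"dx":-1.35,"dy":0,"dz":0,"wx":0,"wy":0,"wz":0},{"dx":-1.5,"dy":0,"dz":0,"wx":0,"wy":0,"wz":0},{"dx":-1.6,"dy":0,"dz":0,"wx":0,"wy":0,"wz":0},{"dx":-1.7,"dy":0,"dz":0,"wx":0,"wy":0,"wz":0},{"dx":-1.75,"dy":0,"dz":0,"wx":0,"wy":0,"wz":0}]'
```

```text
t: 32.0
eef_pos: [0.5342, -0.0123, 0.0445]
ee_rot: [-3.142, -0.001, -3.034]
force: [-5.0, -1.3, -1.4]
width: 0.0003
gripper_force: 2.7
```

```bash
python3 -m crank '[{"dx":-0.05,"dy":0,"dz":0,"wx":0,"wy":0,"wz":0},{"dx":-0.1,"dy":0,"dz":0,"wx":0,"wy":0,"wz":0},{"dx":-0.15,"dy":0,"dz":0,"wx":0,"wy":0,"wz":0},{"dx":-0.2,"dy":0,"dz":0,"wx":0,"wy":0,"wz":0},{"dx":-0.2,"dy":0,"dz":0,"wx":0,"wy":0,"wz":0},{"dx":-0.2,"dy":0,"dz":0,"wx":0,"wy":0,"wz":0},{"dx":-0.2,"dy":0,"dz":0,"wx":0,"wy":0,"wz":0},{"dx":-0.2,"dy":0,"dz":0,"wx":0,"wy":0,"wz":0},{"dx":-0.2,"dy":0,"dz":0,"wx":0,"wy":0,"wz":0},{"dx":-0.2,"dy":0,"dz":0,"wx":0,"wy":0,"wz":0}]'
```

```text
t: 33.25
eef_pos: [0.5348, -0.0122, 0.0444]
ee_rot: [-3.141, -0.003, -3.034]
force: [-10.2, 0.0, 3.4]
width: 0.0005
gripper_force: 5.0
```

```bash
python3 -m crank '[{"dx":-0.05,"dy":0,"dz":0,"wx":0,"wy":0,"wz":0},{"dx":-0.1,"dy":0,"dz":0,"wx":0,"wy":0,"wz":0},{"dx":-0.15,"dy":0,"dz":0,"wx":0,"wy":0,"wz":0},{"dx":-0.15,"dy":0,"dz":0,"wx":0,"wy":0,"wz":0},{"dx":-0.15,"dy":0,"dz":0,"wx":0,"wy":0,"wz":0},{"dx":-0.15,"dy":0,"dz":0,"wx":0,"wy":0,"wz":0},{"dx":-0.15,"dy":0,"dz":0,"wx":0,"wy":0,"wz":0},{"dx":-0.15,"dy":0,"dz":0,"wx":0,"wy":0,"wz":0},{"dx":-0.15,"dy":0,"dz":0,"wx":0,"wy":0,"wz":0},{"dx":-0.15,"dy":0,"dz":0,"wx":0,"wy":0,"wz":0}]'
python3 -m crank '[{"dx":0.1,"dy":0,"dz":0,"wx":0,"wy":0,"wz":0},{"dx":0.2,"dy":0,"dz":0,"wx":0,"wy":0,"wz":0},{"dx":0.3,"dy":0,"dz":0,"wx":0,"wy":0,"wz":0},{"dx":0.4,"dy":0,"dz":0,"wx":0,"wy":0,"wz":0},{"dx":0.5,"dy":0,"dz":0,"wx":0,"wy":0,"wz":0},{"dx":0.6,"dy":0,"dz":0,"wx":0,"wy":0,"wz":0},{"dx":0.7,"dy":0,"dz":0,"wx":0,"wy":0,"wz":0},{"dx":0.8,"dy":0,"dz":0,"wx":0,"wy":0,"wz":0},{"dx":0.9,"dy":0,"dz":0,"wx":0,"wy":0,"wz":0},{"dx":1,"dy":0,"dz":0,"wx":0,"wy":0,"wz":0}]'
```

```text
t: 34.5
eef_pos: [0.5348, -0.0123, 0.0444]
ee_rot: [-3.141, -0.005, -3.034]
force: [-15.1, 2.0, 8.4]
width: 0.0005
gripper_force: 7.5
t: 35.75
eef_pos: [0.528, -0.0128, 0.0447]
ee_rot: [3.142, 0.001, -3.034]
force: [0.5, -0.3, -0.2]
width: 0.0004
gripper_force: 0.0
```

```bash
python3 -m crank '[{"dx":1.5,"dy":0,"dz":0,"wx":0,"wy":0,"wz":0},{"dx":3.5,"dy":0,"dz":0,"wx":0,"wy":0,"wz":0},{"dx":4,"dy":0,"dz":-3,"wx":0,"wy":0,"wz":0},{"dx":4,"dy":0,"dz":-8,"wx":0,"wy":0,"wz":0},{"dx":4,"dy":0,"dz":-13,"wx":0,"wy":0,"wz":0},{"dx":4,"dy":-5,"dz":-16,"wx":0,"wy":0,"wz":0},{"dx":4,"dy":-11,"dz":-17,"wx":0,"wy":0,"wz":0},{"dx":4,"dy":-17,"dz":-17,"wx":0,"wy":0,"wz":0},{"dx":4,"dy":-22,"dz":-17,"wx":0,"wy":0,"wz":0},{"dx":4,"dy":-24,"dz":-17,"wx":0,"wy":0,"wz":0}]'
python3 - <<'E'
from h import *
f=arm.grab_frame("top")
for n in ("stage_mark","stage_tab","dish","catch_top"):
    print(n,[(np.round(d["centre"],4).tolist(),round(d["confidence"],2)) for d in arm.mark_of("top",n)[:4]])
cv2.imwrite("pics/top8.png",cv2.resize(f[100:260,190:450,::-1],None,fx=3,fy=3,interpolation=cv2.INTER_CUBIC))
E
```

```text
t: 37.0
eef_pos: [0.5127, -0.2579, 0.214]
ee_rot: [3.141, -0.001, -3.036]
force: [-0.2, -0.1, -0.3]
width: 0.0001
gripper_force: 0.0
stage_mark [([0.5976, -0.0055, 0.0374], 0.53)]
stage_tab [([0.5418, -0.0137, 0.0565], 0.63), ([0.553, -0.2372, 0.0461], 0.55)]
dish [([0.3597, -0.2676, -0.0008], 0.93), ([0.4104, -0.1898, -0.0012], 0.73)]
catch_top [([0.5237, -0.0949, 0.0301], 0.47)]
```

View pics/top8.png

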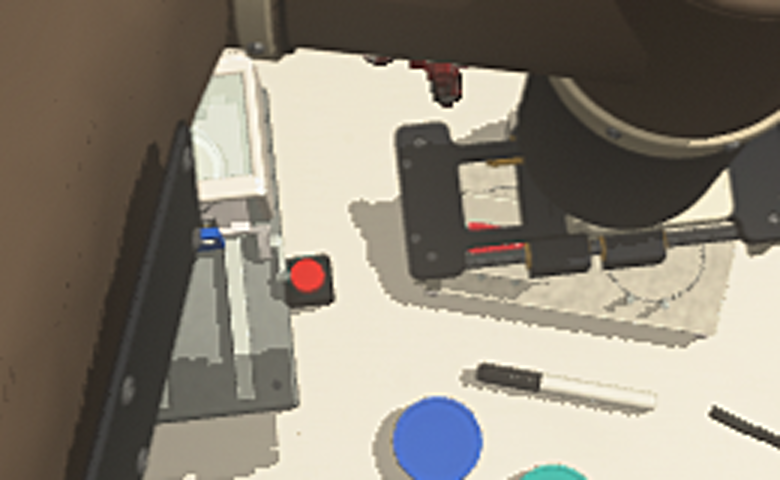

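The top view shows the stage home, with the blue tab at the hood front and the catch up at (307,275). The cassette and marker haven't been disturbed. I'll make one numeric check of the dish under the window.

```bash
python3 - <<'E'
from h import *
cal=arm.calibration("wrist")
for c in ("wrist","scene"):
  f=arm.grab_frame(c); cal=arm.calibration(c); hsv=cv2.cvtColor(f,cv2.COLOR_RGB2HSV)
  for n in ("stage_mark","stage_tab","dish","steel_weight","brass_weight"):
    print(c,n,[(np.round(d["centre"],4).tolist(),round(d["confidence"],2)) for d in arm.mark_of(c,n)[:4]])
  print("expect", proj(cal,[[.6006,-.005,.045],[.5448,-.0109,.056]]).round())
E
```

```text
wrist stage_mark []
wrist stage_tab [([0.5396, -0.0098, 0.0624], 0.93)]
wrist dish [([0.4099, -0.1867, -0.0012], 0.77), ([0.6006, -0.008, 0.0338], 0.7), ([0.3597, -0.2695, 0.0005], 0.58)]
wrist steel_weight []
wrist brass_weight []
expect [[525. 272.]
 [541. 231.]]
scene stage_mark [([0.5999, -0.0028, 0.0422], 0.85), ([0.6005, -0.0022, 0.0359], 0.65)]
scene stage_tab [([0.5478, -0.0118, 0.0559], 0.71)]
scene dish [([0.5996, -0.001, 0.033], 0.82), ([0.3591, -0.2632, -0.002], 0.71), ([0.4083, -0.1857, -0.0005], 0.67)]
scene steel_weight []
scene brass_weight [([0.5402, -0.0088, -0.0023], 0.49)]
expect [[287. 182.]
 [275. 186.]]
```

The networks put the dish at (0.600, -0.005), which matches the mark. The stage is latched and the arm is clear.

```bash
python3 -c "
from station import arm
print(arm.job_done())"
```

```text
the job is handed in; nothing more can be done
None
```

The job is handed in at about 37 s of the 59 s allowed: the dish is on the stage, centred on the mark to within the networks' few-millimetre accuracy, the stage is pushed in and stayed latched when I let go, and I touched neither the cassette, the marker nor the weights.

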